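Fit the filter cell over its pin and hold the valve open

TASK

Pick up the knurled filter cell and slide it down over the upright spigot of the filter station, then turn it until one of its hidden keyways drops over the spigot's pin. Push it fully home against the spring valve and finish while still gripping it and holding it pushed home: do not let go. Leave the other things on the counter where they stand.

Things in the scene. Friction and masses are not known exactly. Their poses are not given: they have to be found in the camera images.
- filter: filter cell: upright metal cylinder with a finely knurled outside, 48 mm diameter, 66 mm high, 105 to 210 g, flat closed top. Origin: centre of its underside, z up its axis. Underneath is a blind bore 24.6 mm wide and 43 mm deep; its wall has four equal keyways 90 degrees apart, 9 mm wide, running 20 mm up from the underside. They are hidden; nothing on the outside marks them
- filter_grip (a point): where to grip the filter cell: on its axis, 54.5 mm above its underside, at the middle of its upper 23 mm, a true 48 mm cylinder; below that the wall is about 1 mm slimmer. The cell is round, so a grasp at any heading will do
- stand: filter station, fixed to the counter: grey housing 120 x 120 mm with a round steel deck 40 mm above the counter and two brass stubs reaching 30 mm out on its +x side. Origin: on the counter under the spigot's axis, z up. From its middle rises the steel spigot, 22 mm diameter with a coned nose; a round pin, 6 mm thick, sticks out sideways 7 mm from the spigot
- spigot_tip (a point): top of the spigot, on its axis, 87 mm above the counter; axes as the station's. The cell's underside is 23 mm below this point when it rides on the pin, 33 mm below when a keyway has dropped over the pin and it touches the valve plate, 41 mm below when fully home
- pin_level (a point): point on the spigot's axis at the height of the pin's top, 24 mm above the deck; axes as the station's. The pin's heading differs each time and is not reported: see it from above before the cell covers it, or find it by feel. The cell rides on the pin until a keyway lies over it, at most 90 degrees of turning either way, with about 5 degrees of play each side
- valve (a joint): travel in m of the black spring valve plate (42 mm disc round the foot of the spigot, its top 14 mm above the deck at rest): 0 = up at rest, 0.008 = fully down on its stop. The cell's underside pushes it down; the spring takes 5 N to start and 10 N at the stop, and lifts the cell again if it is let go
- mug: bystander, to be left alone: white mug, 80 mm across and 95 mm high, with a handle. Origin on its underside
- jar: bystander, to be left alone: amber glass jar with a smooth steel lid, 66 mm across and 85 mm high. Origin on its underside
- bowl: bystander, to be left alone: white bowl, 124 mm across and 50 mm high. Origin on its underside
- can: bystander, to be left alone: plain steel can, 66 mm across and 110 mm high. Origin on its underside
- shaker: bystander, to be left alone: waisted steel shaker, 44 mm across and 82 mm high. Origin on its underside
Mind the look-alikes: they are no part of the job. Leave any red look-alike of the filter alone.

How it is judged:
On the way, in this order (a step that is already met when the one before it is completed fails the run):
1. the filter cell is slid onto the spigot (z of filter in the frame of spigot_tip below -0.008 m and horizontal distance between filter and spigot_tip below 0.004 m), for 0.05 s.
2. a keyway has dropped over the pin (z of filter in the frame of spigot_tip below -0.029 m and horizontal distance between filter and spigot_tip below 0.004 m and angle between filter's own z axis and vertical below 0.08 rad), for 0.1 s.
At the end, for the whole second after the job is handed in: The cell is on the spigot (axis within 4 mm, tilt under 0.08 rad) with its underside more than 37.5 mm below the spigot's tip, so keyed over the pin; the valve plate is down by more than 6 of its 8 mm; and the gripper's fingers are still on the cell with more than 3 N (z of filter in the frame of spigot_tip below -0.0375 m and horizontal distance between filter and spigot_tip below 0.004 m and angle between filter's own z axis and vertical below 0.08 rad and value of joint valve above 0.006 m and contact force between the fingers and filter above 3 N); the arm keeps its last pose, push and grip.
It fails at once if another thing on the counter is moved by more than 40 mm (distance of any of mug, jar, bowl, can, shaker from where it was at the start of the episode above 0.04 m).
It fails at once if another thing on the counter is tipped over (angle between any of mug, jar, bowl, can, shaker's own z axis and vertical above 0.5 rad).
It also fails if it takes over 54 s, if anything falls off the work surface, if the arm or the gripper's body presses on something with over 40 N, if the wrist force passes 120 N, or if a joint passes its speed limit or range.

ROBOT

A 6-joint arm with a two-finger parallel gripper is mounted at the origin on the work surface. World frame = base frame: x ahead of the robot, y to its left, z up, the work surface at z = 0. Lengths are in m, angles in rad, forces in N, time in s.
With the tool pointing down it reaches from about 0.375 to 0.975 m from the base axis. Payload 3.8 kg.
Tool frame: the origin (TCP) lies on the centre line of the jaws, within the pads' length; the fingertips stand tips_ahead ahead of it and the grasp point (between the pads) lies 8 mm behind it (tips_ahead is the distance from the TCP to the fingertips, in m); z points along the fingers, y is the line along which they close (so a half turn about z gives the same grasp; the last joint's range is limited). The gripper opens to 85 mm and grips with 20 to 120 N. Pads are 22 mm wide; open, the fingers measure 114 mm over their backs; the gripper's body (76 mm by 85 mm) begins 54 mm behind the grasp point. The pads swing forward as they close: fully open they stand 13 mm farther back than shut.
Start: joints at [-1.342, 0.264, 1.604, -0, 1.274, -0.037], TCP at [0.177, -0.651, 0.242] pointing down, gripper open.
Joint ranges: [-2.63, 2.63], [-0.94, 2.18], [0.31, 2.57], [-1.31, 4.45], [0, 2.66], [-2.55, 2.55]. Speed limits (rad/s): [2.57, 2.57, 3.14, 3.14, 3.14, 3.14].

INTERFACE

Orientations are given as a unit quaternion [w, x, y, z].
In Python, from plant import observe, read_camera, calibration, sign_off, tips_ahead gives the robot as it stands.
- The arm moves only by the shell command python3 -m handwheel 'ROWS' [FORCE]. ROWS is a JSON object of lists of equal length, an entry for each row: "xyz": the shift along the tool's x, y, z in m, a list of three; "rotation": the turn, a rotation vector about the tool's x, y, z in degrees, a list of three; "gripper": the opening, from -1 (shut) to 1 (fully open). A call has 1 to 12 rows; each row shifts and turns the commanded pose from where the row before left it, along the tool's axes as they then stand; what a row does not reach is not made up. A row lasts 1/10 s, in which the tool goes at most 50 mm and 8.59 degrees, less where a joint would pass 70% of its speed; a pose out of reach is approached as far as the arm can. A call with a gripper value outside its range is refused whole. The fingers move at their own pace and stop on an object; FORCE is the grip in N (left out, the last holds). Time passes only in rows, so rows that do not move let the fingers close. It gives the time, the measured TCP pose, the force, the opening and the grip force at its end, in the units of the state.
- observe(): the state, without advancing time (a new reading comes with each control period).
- read_camera(name): name is "scene" or "top" or "wrist"; returns (picture, depth): 384x512x3 uint8, red, green, blue; 384x512 float32, m along the optical axis (not along the pixel's ray), 0 where there is no reading.
- calibration(name): a dict with "vertical_fov" (degrees; the focal length in pixels is half the picture's height over the tangent of half this angle, whatever the lens; pixels are square), "cx", "cy" (the principal point, pixels), "eye" and "orientation" of the camera in the world. Camera axes: x right, y up, looking along -z (the intrinsics and any distortion apply to the point x, -y, -z); pixel columns grow to the right and rows downward; lengths in m; the calibration is good to about 2 mm. The wrist camera is an equidistant fisheye: a pixel r from the principal point sees the ray r / f radians off the axis. A picture is of the moment at which its call begins: read the wrist's pose just before it. calibration takes no time and is no camera call; for the wrist camera it gives the pose at the moment of the call.
- sign_off(): hands the job in; it is judged then, once.
The state is a dict: "time_s": time; "joint_positions": joint angles; "joint_velocities": joint speeds; "effort": joint torques, N m; "ee_pos": TCP position; "ee_rot": TCP orientation; "ft_force": force on the tool from outside, world axes, zero at the start; "moment": the same for the moment, N m; "grip_width": finger opening in m; "finger_force": force on a finger pad.
Only numpy, scipy, OpenCV 4.12 (cv2) and the standard library are available. Lean on these libraries where they do the work, as an engineer would, in place of code of your own. Each camera call takes 0.05 s, during which the arm holds its last target. There are 200 camera calls.

## Working session

There is one attempt and no reset: what is moved stays moved. The work goes in short steps, Python scripts to look and compute and a shell command to move; the robot and the scene stay as the last step left them, time stands still between calls to the robot, and variables do not carry over. Pictures are saved under pics/ and viewed, at most 10 in all, crops included, and the job is handed in when it is done.

```bash
mkdir -p pics; cat > h.py <<'E'
import numpy as np, cv2
from scipy.spatial.transform import Rotation as R
from plant import observe, read_camera, calibration, sign_off, tips_ahead
def save(n,p): cv2.imwrite('pics/'+n+'.png',p[:,:,::-1])
def cloud(name,d,cal):
    f=192/np.tan(np.radians(cal['vertical_fov'])/2)
    v,u=np.mgrid[0:384,0:512].astype(float)
    x=(u-cal['cx'])/f; y=(v-cal['cy'])/f
    if name=='wrist':
        r=np.hypot(x,y)+1e-9; s=np.tan(np.minimum(r,1.5))/r; x=x*s; y=y*s
    q=cal['orientation']; M=R.from_quat([q[1],q[2],q[3],q[0]]).as_matrix()
    P=np.stack([x*d,-y*d,-d],-1)@M.T+np.array(cal['eye'])
    P[d<=0]=np.nan
    return P
E
python3 - <<'E'
from h import *
s=observe(); print(s, tips_ahead if not callable(tips_ahead) else tips_ahead())
out=[]
for n in ('scene','top'):
    c=calibration(n); print(n,c)
    p,d=read_camera(n); np.savez(n+'.npz',p=p,d=d); save(n,p)
    P=cloud(n,d,c); np.save(n+'P.npy',P)
E
```

```text
{'time_s': 0.0, 'joint_positions': array([-1.34188897e+00,  2.64770451e-01,  1.60540714e+00,  1.69619542e-05,
        1.27368760e+00, -3.69258000e-02]), 'joint_velocities': array([-0.00072393, -0.00100548,  0.00160369, -0.00128402,  0.00013664,
        0.0005914 ]), 'effort': array([ 2.95038599e-04, -5.15110230e+01, -3.67317367e+01,  4.26788768e-05,
        1.29452208e-02,  1.69667152e-05]), 'ee_pos': array([ 0.17715489, -0.65059293,  0.24093245]), 'ee_rot': array([-1.13181490e-03,  9.91179279e-01,  1.32523000e-01, -1.00834652e-04]), 'ft_force': array([-0.54300482,  0.00071685, -0.3401848 ]), 'moment': array([ 0.07526372, -0.03288143,  0.0533234 ]), 'finger_force': 0.0, 'grip_width': 0.08511902770326736} 0.011
scene {'vertical_fov': 52.38049086468867, 'cx': 256.10110600558266, 'cy': 186.07758125626196, 'eye': array([1.13424764, 0.60567665, 0.69588784]), 'orientation': array([0.35715867, 0.17813606, 0.41638379, 0.81690255])}
top {'vertical_fov': 45.249532030090705, 'cx': 251.65507250964657, 'cy': 190.77515924812874, 'eye': array([0.28701027, 0.02265903, 1.3885442 ]), 'orientation': array([-0.70000168, -0.05900932,  0.06869722,  0.70837578])}
```

View pics/top.png

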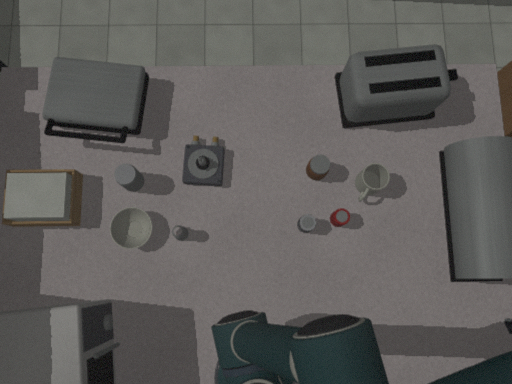

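View pics/scene.png

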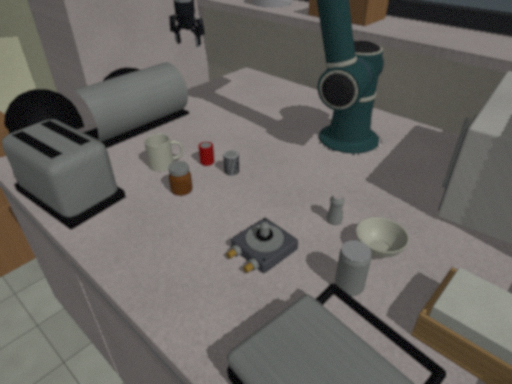

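Top view: station (203,163), can (130,178), bowl (132,228), shaker (181,232), jar (318,167), mug (372,180), red look-alike (340,217) and a grey short cylinder (307,223), which is (231,162) in the scene view. The grey cylinder is the filter candidate: it isn't red, and it's short with straight sides. I'll measure it and confirm in a crop.

```bash
python3 - <<'E'
from h import *
P=np.load('topP.npy'); Z=P[...,2]
def box(n,u0,u1,v0,v1,z0,z1):
    m=np.zeros(Z.shape,bool); m[v0:v1,u0:u1]=1; m&=(Z>z0)&(Z<z1)
    q=P[m]; 
    (cx,cy),r=cv2.minEnclosingCircle(q[:,:2].astype(np.float32))
    print(n,m.sum(),q.mean(0).round(4),'circ',round(cx,4),round(cy,4),round(r,4),'zmed',np.median(q[:,2]).round(4))
box('filter',292,322,208,240,.058,.075)
box('red',327,353,204,232,.055,.075)
box('jar',302,332,150,185,.075,.1)
box('shaker',170,192,220,245,.07,.1)
box('spig',185,222,145,185,.06,.1)
box('stand',175,232,125,195,.03,.045)
# stand orientation from min-area rect
m=np.zeros(Z.shape,bool); m[146:195,175:232]=1; m&=(Z>.025)&(Z<.06)
print(cv2.minAreaRect((P[m][:,:2]*1000).astype(np.float32)))
P=np.load('sceneP.npy'); Z=P[...,2]
box('filter s',215,245,145,180,.058,.075)
box('spig s',250,280,215,245,.07,.1)
t=np.load('top.npz')['p'];s=np.load('scene.npz')['p']
a=cv2.resize(s[130:210,140:260],(600,400),interpolation=2); b=cv2.resize(t[140:190,178:228],(400,400),interpolation=2)
a=cv2.resize(a,(400,267)); a=cv2.copyMakeBorder(a,0,133,0,0,0)
save('crop1',np.hstack([a,b]))
E
```

```text
filter 217 [ 0.4355 -0.1567  0.066 ] circ 0.4357 -0.1566 0.0244 zmed 0.0658
red 221 [ 0.452  -0.2549  0.0656] circ 0.4524 -0.2556 0.0244 zmed 0.0656
jar 310 [ 0.6036 -0.1962  0.0843] circ 0.6044 -0.1974 0.0297 zmed 0.0842
shaker 69 [0.4129 0.2131 0.0755] circ 0.4136 0.2149 0.0183 zmed 0.0751
spig 58 [0.6184 0.1484 0.0776] circ 0.6222 0.1499 0.0148 zmed 0.0794
stand 1330 [0.6188 0.1485 0.0369] circ 0.6275 0.149 0.0866 zmed 0.0369
((618.679443359375, 149.29397583007812), (120.40589904785156, 119.08527374267578), 86.44463348388672)
filter s 127 [ 0.4392 -0.1528  0.065 ] circ 0.4352 -0.1549 0.0248 zmed 0.0657
spig s 71 [0.6234 0.1515 0.0786] circ 0.6203 0.1501 0.0122 zmed 0.0792
```

View pics/crop1.png

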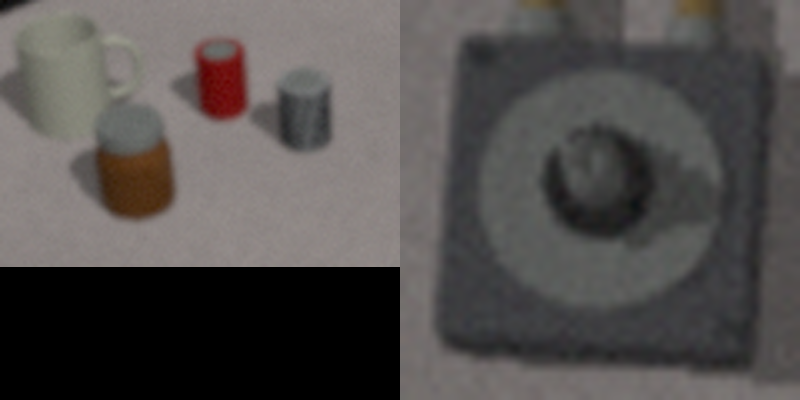

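The crop shows the grey knurled cylinder at (302,108): that's the filter, next to the red one at (220,78). It stands at about (0.4355,-0.156) with its top at 66 mm, which matches the description. The station is at about (0.6187,0.149). Moving above the filter now.

```bash
python3 -m handwheel '{"xyz":[[0.0316,-0.0341,0],[0.0316,-0.0341,0],[0.0316,-0.0341,0],[0.0316,-0.0341,0],[0.0316,-0.0341,0],[0.0316,-0.0341,0],[0.0316,-0.0341,0],[0.0316,-0.0341,0],[0.0316,-0.0341,0],[0.0316,-0.0341,0],[0.0316,-0.0341,0],[0.0316,-0.0341,0]],"rotation":[[0,0,0],[0,0,0],[0,0,0],[0,0,0],[0,0,0],[0,0,0],[0,0,0],[0,0,0],[0,0,0],[0,0,0],[0,0,0],[0,0,0]],"gripper":[1,1,1,1,1,1,1,1,1,1,1,1]}' 
python3 -m handwheel '{"xyz":[[0,0,0.01],[0,0,0.01],[0,0,0.01],[0,0,0.01],[0,0,0.01],[0,0,0],[0,0,0],[0,0,0],[0,0,0]],"rotation":[[0,0,-8.1],[0,0,-8.1],[0,0,-8.1],[0,0,-8.1],[0,0,-8.1],[0,0,-8.1],[0,0,-8.1],[0,0,0],[0,0,0]],"gripper":[1,1,1,1,1,1,1,1,1]}'
cat >> h.py <<'E'
def wrist(name):
    s=observe(); c=calibration('wrist'); p,d=read_camera('wrist'); save(name,p); return s,c,p,d,cloud('wrist',d,c)
def tool(s,target):
    q=s['ee_rot']; M=R.from_quat([q[1],q[2],q[3],q[0]]).as_matrix()
    print('ee',s['ee_pos'].round(4),'j6',s['joint_positions'][5].round(3),'axes',M.round(3).tolist(),'d tool',(M.T@(np.array(target)-s['ee_pos'])).round(4))
E
python3 - <<'E'
from h import *
s,c,p,d,P=wrist('w1'); Z=P[...,2]
m=(Z>.06)&(Z<.072)&(np.hypot(P[...,0]-.4355,P[...,1]+.156)<.04)
q=P[m]; print(m.sum(),q.mean(0),cv2.minEnclosingCircle(q[:,:2].astype(np.float32)))
print(np.argwhere(m).mean(0))
tool(s,[.4355,-.156,.0465])
E
```

```text
time_s: 1.3
ee_pos: [0.4359, -0.155, 0.2421]
ee_rot: [0.0, 0.991, 0.132, -0.0]
ft_force: [0.8, -0.7, -1.0]
grip_width: 0.0857
finger_force: 0.0
time_s: 2.2
ee_pos: [0.4355, -0.1568, 0.1921]
ee_rot: [-0.0, 0.81, 0.586, -0.0]
ft_force: [-0.0, 0.4, 0.3]
grip_width: 0.0855
finger_force: 0.0
2173 [ 0.43541957 -0.15503437  0.0666614 ] ((0.4351065158843994, -0.15605923533439636), 0.024606065824627876)
[186.99493787 258.21445007]
ee [ 0.4355 -0.1568  0.1921] j6 -0.081 axes [[0.313, 0.95, -0.0], [0.95, -0.313, 0.0], [0.0, -0.0, -1.0]] d tool [ 0.0007 -0.0002  0.1456]
```

View pics/w1.png

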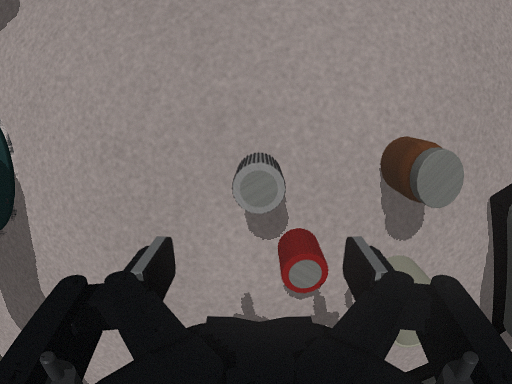

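The wrist view shows the filter at (258,187), the red one at (303,262) and the jar at right (425,172). The filter lies on the tool axis and the jaw line is clear, so I descend and grip.

```bash
python3 -m handwheel '{"xyz":[[0.0005,0,0.0182],[0,0,0.0182],[0,0,0.0182],[0,0,0.0182],[0,0,0.0182],[0,0,0.0182],[0,0,0.0182],[0,0,0.0182],[0,0,0],[0,0,0]],"rotation":[[0,0,0],[0,0,0],[0,0,0],[0,0,0],[0,0,0],[0,0,0],[0,0,0],[0,0,0],[0,0,0],[0,0,0]],"gripper":[1,1,1,1,1,1,1,1,1,1]}' 
python3 -m handwheel '{"xyz":[[0,0,0],[0,0,0],[0,0,0],[0,0,0],[0,0,0],[0,0,0],[0,0,0],[0,0,0]],"rotation":[[0,0,0],[0,0,0],[0,0,0],[0,0,0],[0,0,0],[0,0,0],[0,0,0],[0,0,0]],"gripper":[-1,-1,-1,-1,-1,-1,-1,-1]}' 70
```

```text
time_s: 3.25
ee_pos: [0.4357, -0.1563, 0.0467]
ee_rot: [-0.0, 0.81, 0.587, -0.0]
ft_force: [0.8, 0.7, 0.9]
grip_width: 0.0854
finger_force: 0.0
time_s: 4.05
ee_pos: [0.4367, -0.1567, 0.0481]
ee_rot: [0.001, 0.809, 0.587, 0.0]
ft_force: [-1.5, 0.1, 5.9]
grip_width: 0.0463
finger_force: 71.0
```

```bash
python3 -m handwheel '{"xyz":[[0,0,-0.02],[0,0,-0.03],[0,0,-0.04],[0,0,-0.03],[0.037,0.0112,-0.01],[0.037,0.0112,0],[0.037,0.0112,0],[0.037,0.0112,0],[0.037,0.0112,0],[0.037,0.0112,0],[0.035,0.0112,0],[0,0,0]],"rotation":[[0,0,0],[0,0,0],[0,0,0],[0,0,0],[0,0,0],[0,0,0],[0,0,0],[0,0,0],[0,0,0],[0,0,0],[0,0,0],[0,0,0]],"gripper":[-1,-1,-1,-1,-1,-1,-1,-1,-1,-1,-1,-1]}' 
python3 -m handwheel '{"xyz":[[0,0,0],[0,0,0]],"rotation":[[0,0,0],[0,0,0]],"gripper":[-1,-1]}' 
python3 - <<'E'
from h import *
s,c,p,d,P=wrist('w2'); Z=P[...,2]
np.savez('w2.npz',p=p,d=d,P=P)
rr=np.hypot(P[...,0]-.6187,P[...,1]-.149)
for z0,z1 in ((.08,.09),(.066,.08),(.06,.066)):
    m=(Z>z0)&(Z<z1)&(rr<.04); q=P[m]; print(z0,m.sum(),q.mean(0).round(4), q.max(0).round(4) if len(q) else '',cv2.minEnclosingCircle(q[:,:2].astype(np.float32)),np.argwhere(m).mean(0))
tool(s,[.6187,.149,.16])
ps,ds=read_camera('scene'); Ps=cloud('scene',ds,calibration('scene')); e=s['ee_pos']
m=(np.hypot(Ps[...,0]-e[0],Ps[...,1]-e[1])<.04)&(Ps[...,2]>.1)&(Ps[...,2]<.15)
v,u=np.argwhere(m).mean(0).astype(int); print(u,v)
a=cv2.resize(ps[v-50:v+50,u-50:u+50],(400,400),interpolation=2)
v,u=np.argwhere((rr<.05)&(Z>.045)).mean(0).astype(int); print(u,v)
v=min(max(v,60),324);u=min(max(u,60),452)
b=cv2.resize(p[v-60:v+60,u-60:u+60],(400,400),interpolation=2); save('crop2',np.hstack([a,b]))
E
```

```text
time_s: 5.25
ee_pos: [0.5924, 0.0672, 0.177]
ee_rot: [-0.0, 0.808, 0.589, 0.001]
ft_force: [0.9, -0.9, -1.8]
grip_width: 0.0461
finger_force: 72.2
time_s: 5.45
ee_pos: [0.5893, 0.063, 0.1763]
ee_rot: [-0.0, 0.809, 0.587, -0.001]
ft_force: [-0.8, -0.6, -1.6]
grip_width: 0.046
finger_force: 72.2
0.08 415 [0.6196 0.1487 0.0828] [0.6298 0.1601 0.0878] ((0.6196169853210449, 0.14919297397136688), 0.01102005410939455) [ 82.22650602 262.01686747]
0.066 237 [0.6191 0.1492 0.0788] [0.6301 0.1602 0.08  ] ((0.6196950078010559, 0.14930173754692078), 0.011225736699998379) [ 82.32067511 261.20253165]
0.06 46 [0.628  0.1567 0.0638] [0.633  0.1636 0.0659] ((0.6216698884963989, 0.1520063281059265), 0.014522116631269455) [ 72.2173913  268.63043478]
ee [0.5893 0.063  0.1763] j6 0.381 axes [[0.31, 0.951, -0.001], [0.951, -0.31, -0.0], [-0.001, -0.001, -1.0]] d tool [0.0909 0.0013 0.0162]
246 188
261 84
```

View pics/crop2.png

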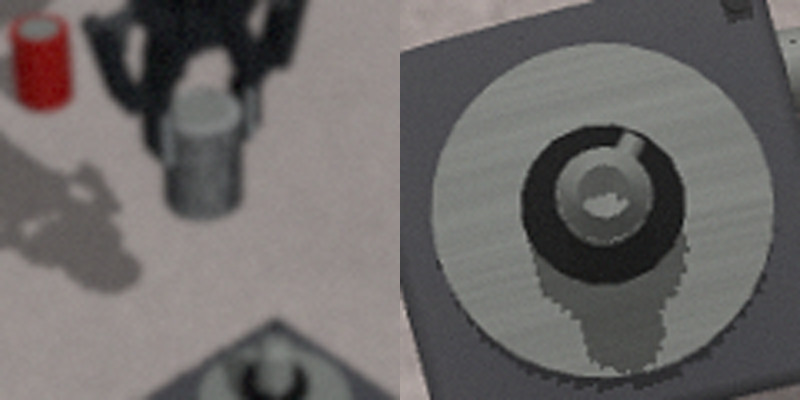

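The left crop shows the cell upright in the jaws. The right crop shows the spigot at (605,195) with its pin pointing up-right at (630,150). The axis is at (0.6196,0.1492) with the tip at 0.087, as specified. Moving over it.

```bash
python3 -m handwheel '{"xyz":[[0.03,0.0007,0],[0.03,0.0007,0],[0.0314,0.0007,0.01],[0,0,0.01],[0,0,0.005],[0,0,0],[0,0,0],[0,0,0]],"rotation":[[0,0,0],[0,0,0],[0,0,0],[0,0,0],[0,0,0],[0,0,0],[0,0,0],[0,0,0]],"gripper":[-1,-1,-1,-1,-1,-1,-1,-1]}' 
python3 - <<'E'
from h import *
s=observe(); tool(s,[.6196,.1492,.112]); e=s['ee_pos']
for n in ('wrist','top','scene'):
    c=calibration(n); p,d=read_camera(n); P=cloud(n,d,c); t=e[2]+.018
    m=(np.hypot(P[...,0]-e[0],P[...,1]-e[1])<.03)&(abs(P[...,2]-t)<.006); q=P[m]
    print(n,m.sum(), q.mean(0).round(4) if len(q) else '', q and 0 if len(q)==0 else np.median(q[:,2]), cv2.minEnclosingCircle(q[:,:2].astype(np.float32)) if len(q) else '')
E
```

```text
time_s: 6.35
ee_pos: [0.6206, 0.1489, 0.1523]
ee_rot: [0.0, 0.81, 0.587, 0.0]
ft_force: [-0.7, 0.8, -1.7]
grip_width: 0.046
finger_force: 72.2
ee [0.6206 0.1489 0.1523] j6 0.513 axes [[0.311, 0.95, 0.001], [0.95, -0.311, 0.0], [0.0, 0.001, -1.0]] d tool [-0.0001 -0.0011  0.0403]
wrist 8618 [0.6215 0.152  0.1709] 0.17102471412431983 ((0.6218273639678955, 0.15274755656719208), 0.028804466128349304)
top 21 [0.6182 0.1314 0.1709] 0.17114331963573126 ((0.6186626553535461, 0.13300587236881256), 0.010050344280898571)
scene 255 [0.6204 0.154  0.17  ] 0.17020962113967053 ((0.6216850876808167, 0.15190289914608002), 0.028946304693818092)
```

```bash
python3 -m handwheel '{"xyz":[[0,-0.001,0],[0,0,0.006],[0,0,0.006],[0,0,0.005],[0,0,0.004],[0,0,0.004],[0,0,0.004],[0,0,0]],"rotation":[[0,0,0],[0,0,0],[0,0,0],[0,0,0],[0,0,0],[0,0,0],[0,0,0],[0,0,0]],"gripper":[-1,-1,-1,-1,-1,-1,-1,-1]}'
```

```text
time_s: 7.3
ee_pos: [0.6191, 0.1501, 0.1218]
ee_rot: [-0.0, 0.809, 0.587, -0.001]
ft_force: [0.8, 1.0, -1.4]
grip_width: 0.0462
finger_force: 72.2
```

```bash
python3 -m handwheel '{"xyz":[[0,0,0.003],[0,0,0.003],[0,0,0.003],[0,0,0.002],[0,0,0],[0,0,0]],"rotation":[[0,0,0],[0,0,0],[0,0,0],[0,0,0],[0,0,0],[0,0,0]],"gripper":[-1,-1,-1,-1,-1,-1]}'
```

```text
time_s: 7.9
ee_pos: [0.6195, 0.1502, 0.1119]
ee_rot: [-0.0, 0.809, 0.587, 0.0]
ft_force: [0.1, -0.2, 0.2]
grip_width: 0.0459
finger_force: 72.7
```

```bash
python3 -m handwheel '{"xyz":[[0,0,0.0015],[0,0,0.001],[0,0,0]],"rotation":[[0,0,0],[0,0,0],[0,0,0]],"gripper":[-1,-1,-1]}'
```

```text
time_s: 8.2
ee_pos: [0.6197, 0.1502, 0.1115]
ee_rot: [0.0, 0.809, 0.587, 0.0]
ft_force: [-6.9, -1.5, 10.4]
grip_width: 0.0463
finger_force: 73.6
```

Riding on the pin at about 10 N. Turning in small steps.

```bash
python3 -m handwheel '{"xyz":[[0,0,0],[0,0,0],[0,0,0],[0,0,0],[0,0,0],[0,0,0]],"rotation":[[0,0,-4],[0,0,-4],[0,0,-4],[0,0,-4],[0,0,-4],[0,0,0]],"gripper":[-1,-1,-1,-1,-1,-1]}'
```

```text
time_s: 8.8
ee_pos: [0.6204, 0.1506, 0.11]
ee_rot: [0.0, 0.695, 0.719, 0.001]
ft_force: [-0.2, -0.6, 2.4]
grip_width: 0.0462
finger_force: 72.8
```

```bash
python3 -m handwheel '{"xyz":[[0,0,0.001],[0,0,0.001],[0,0,0]],"rotation":[[0,0,0],[0,0,0],[0,0,0]],"gripper":[-1,-1,-1]}'
```

```text
time_s: 9.1
ee_pos: [0.6203, 0.1506, 0.1094]
ee_rot: [0.0, 0.696, 0.718, 0.001]
ft_force: [-3.5, -0.0, 10.4]
grip_width: 0.0464
finger_force: 73.5
```

```bash
python3 -m handwheel '{"xyz":[[0,0,0],[0,0,0],[0,0,0],[0,0,0],[0,0,0],[0,0,0],[0,0,0]],"rotation":[[0,0,-4],[0,0,-4],[0,0,-4],[0,0,-4],[0,0,-4],[0,0,-4],[0,0,0]],"gripper":[-1,-1,-1,-1,-1,-1,-1]}'
```

```text
time_s: 9.8
ee_pos: [0.6195, 0.1492, 0.1063]
ee_rot: [0.0, 0.531, 0.847, -0.001]
ft_force: [1.6, -3.6, -2.6]
grip_width: 0.0461
finger_force: 72.4
```

```bash
python3 -m handwheel '{"xyz":[[0,0,0.002],[0,0,0.002],[0,0,0]],"rotation":[[0,0,0],[0,0,0],[0,0,0]],"gripper":[-1,-1,-1]}'
```

```text
time_s: 10.1
ee_pos: [0.6202, 0.1502, 0.1031]
ee_rot: [0.001, 0.531, 0.847, 0.0]
ft_force: [4.5, -1.6, -1.9]
grip_width: 0.0463
finger_force: 72.2
```

It has dropped and there's no vertical resistance. Pushing on to the valve.

```bash
python3 -m handwheel '{"xyz":[[0,0,0.002],[0,0,0.002],[0,0,0.001],[0,0,0],[0,0,0]],"rotation":[[0,0,0],[0,0,0],[0,0,0],[0,0,0],[0,0,0]],"gripper":[-1,-1,-1,-1,-1]}' 90;  python3 -m handwheel '{"xyz":[[0,0,0.002],[0,0,0.002],[0,0,0.002],[0,0,0],[0,0,0]],"rotation":[[0,0,0],[0,0,0],[0,0,0],[0,0,0],[0,0,0]],"gripper":[-1,-1,-1,-1,-1]}'
```

```text
time_s: 10.6
ee_pos: [0.6204, 0.1501, 0.1001]
ee_rot: [0.001, 0.531, 0.848, 0.001]
ft_force: [-0.6, -4.5, 5.8]
grip_width: 0.0458
finger_force: 93.4
time_s: 11.1
ee_pos: [0.6205, 0.15, 0.0948]
ee_rot: [0.001, 0.531, 0.848, 0.001]
ft_force: [-0.7, -4.2, 10.8]
grip_width: 0.0456
finger_force: 93.8
```

```bash
python3 -m handwheel '{"xyz":[[0,0,0.0015],[0,0,0.0015],[0,0,0.001],[0,0,0],[0,0,0]],"rotation":[[0,0,0],[0,0,0],[0,0,0],[0,0,0],[0,0,0]],"gripper":[-1,-1,-1,-1,-1]}';  python3 -m handwheel '{"xyz":[[0,0,0.001],[0,0,0.001],[0,0,0],[0,0,0]],"rotation":[[0,0,0],[0,0,0],[0,0,0],[0,0,0]],"gripper":[-1,-1,-1,-1]}'
```

```text
time_s: 11.6
ee_pos: [0.6206, 0.15, 0.094]
ee_rot: [0.001, 0.531, 0.848, 0.0]
ft_force: [-9.1, -5.3, 25.3]
grip_width: 0.0458
finger_force: 95.6
time_s: 12.0
ee_pos: [0.6206, 0.15, 0.094]
ee_rot: [0.001, 0.531, 0.848, 0.0]
ft_force: [-12.8, -7.4, 34.8]
grip_width: 0.0458
finger_force: 96.7
```

```bash
python3 -m handwheel '{"xyz":[[0,0,-0.0015],[0,0,0],[0,0,0],[0,0,0]],"rotation":[[0,0,0],[0,0,0],[0,0,0],[0,0,0]],"gripper":[-1,-1,-1,-1]}'
python3 - <<'E'
from h import *
for n in ('wrist','scene'):
    c=calibration(n); p,d=read_camera(n); P=cloud(n,d,c)
    m=(np.hypot(P[...,0]-.6197,P[...,1]-.1495)<.012)&(P[...,2]>.09)&(P[...,2]<.13); q=P[m]
    print(n,m.sum(), np.percentile(q[:,2],[10,50,90]).round(4) if len(q) else '')
    A=np.c_[q[:,:2]-q[:,:2].mean(0),np.ones(len(q))]; print(np.linalg.lstsq(A,q[:,2],rcond=None)[0])
print(observe()['ft_force'],observe()['finger_force'])
E
```

```text
time_s: 12.4
ee_pos: [0.6206, 0.15, 0.094]
ee_rot: [0.001, 0.531, 0.848, 0.001]
ft_force: [-9.1, -6.8, 28.3]
grip_width: 0.0456
finger_force: 95.9
wrist 1970 [0.1125 0.1132 0.1139]
[-0.00243934 -0.00250199  0.11318575]
scene 12 [0.112  0.1125 0.1135]
[0.00496966 0.06610952 0.11257129]
[-8.61579618 -5.69485297 28.59829153] 95.9074330329895
```

The cell top is at about 0.1125, against 0.112 when fully home. It's level, firmly on the stop, and the grip is 96 N.

```bash
python3 -c "
from plant import sign_off
print(sign_off())"
```

```text
the job is handed in; nothing more can be done
None
```

I handed the job in with the filter cell keyed over the pin, pushed home against the spring valve at about 28 N and still gripped at 96 N; sign-off returned no verdict, and no move went near the other things on the counter.

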